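# Centre a round-bottom flask on its cork ring on the balance pan, then tare

### The job

The round-bottom flask stands in its cork ring off to one side of the balance's round pan, which would falsify the weighing. Without gripping or lifting anything, nudge the cork ring with light fingertip taps until it sits centred on the pan with the flask still upright in it, and never touch the flask itself: finger marks would change its weight. When it stands still on its own, press the blue tare key down and let it go; do not press tare before that, leave the grey power key alone, and do not disturb the dish, wax block and forceps beside the balance.

Things in the scene. Friction and masses are not known exactly. Their poses are not given: they have to be found in the camera images.
- balance: Top-loading laboratory balance, white plastic, fixed to the bench, 200 (x) x 150 (y) mm. Origin: centre of its underside, on the bench. x points from its front (control ledge) to its rear (pan), z up. The front ledge is 26 mm high with a blank display in the middle and one key at each side of it; the rear housing is 34 mm high. The pan's axis is at x = +35 mm, y = 0.
- pan_centre (a point): Centre of the pan's upper face, 50 mm above the bench. The pan is a flat, fixed, round steel plate of 110 mm diameter, without a rim, concentric with a fine engraved circle of 88 mm diameter. Its x and y axes point anywhere; z up.
- cork_ring: Loose cork flask ring lying flat on the pan: outer diameter 80 mm, hole 28 mm, 17 mm high, about 60 g. Origin: on its axis at its underside. It starts 14 to 28 mm off the pan's centre in any direction and may overhang the pan's edge. It slides on the pan and stays where it is left. Push it on its outer wall, close above the pan.
- flask: Loose small clear-glass round-bottom flask sitting by its own weight in the ring's hole: bulb 34 mm in diameter, neck 14 mm (lip 18 mm), 52 mm tall, about 25 g, with a thick heavy bottom. Origin: the lowest point of the bulb, about 10 mm above the ring's underside; z runs up its neck, whose top is about 62 mm above the pan. It rocks in the ring when the ring is knocked and comes back nearly upright. Not to be touched.
- tare_key_top (a point): Middle of the top of the blue tare key, 22 (x) x 28 (y) mm, at the robot's right on the balance's front ledge; its top is 31.5 mm above the bench. It goes straight down.
- tare_key (a joint): Travel of the blue tare key: 0 up, 0.004 m fully down (about 3.5 N); springs back up when let go. It counts as pressed beyond 0.0025 m.
- power_key (a joint): Travel of the grey power key, same size, at the left of the display: 0 up, 0.004 m down. Must not be pressed.
- petri_dish: Loose clear petri dish, 57 mm diameter, 12 mm high, on the bench to the right of the balance. Origin: centre of its underside. Bystander.
- wax_block: Loose off-white block of paraffin wax, 32 x 44 x 18 mm, on the bench to the right of the balance. Origin: centre of its underside. Bystander.
- forceps: Loose steel forceps, 14 x 126 x 11 mm, lying on the bench to the left of the balance. Origin: middle of the underside. Bystander. Farther left, beyond y = +0.22 m of the world, a white flotation bath (solid, up to 0.21 m high) fills the bench; pass over it well clear.
Not all that is in view belongs to the job. Several things have the shape of the cork_ring; the one meant has the colours described above.

How it is judged:
By the outcome, as a careful person would: the job done as asked, in the order asked, and still so for the second after the job is handed in, with the robot touching nothing.
It also fails if it takes over 58 s, if anything falls off the work surface, if the arm or the gripper's body presses on something with over 40 N, if the wrist force passes 120 N, or if a joint passes its speed limit or range.

### The arm

A 6-joint arm with a two-finger parallel gripper is mounted at the origin on a cart in front of the work surface, level with it; the furniture and walls round the work are solid. World frame = base frame: x ahead of the robot, y to its left, z up, the work surface at z = 0. Lengths are in m, angles in rad, forces in N, time in s.
With the tool pointing down it reaches from about 0.3 to 0.85 m from the base axis. Payload 5.4 kg.
Tool frame: the origin (TCP) lies midway between the tips of the shut fingers; the grasp point (between the pads) lies 19 mm behind it; z points along the fingers, y is the direction in which the jaws open and shut (so a half turn about z gives the same grasp; the last joint's range is limited). The gripper opens to 85 mm and grips with 20 to 120 N. Pads are 22 mm wide; open, the fingers measure 114 mm over their backs; the gripper's body (76 mm by 85 mm) begins 54 mm behind the grasp point. The pads swing forward as they close: fully open they stand 13 mm farther back than shut.
Start: joints at [0.954, 0.158, 1.597, -0, 1.386, -0.21], TCP at [0.228, 0.528, 0.2] pointing down, gripper open.
Joint ranges: [-2.91, 2.91], [-0.94, 2.29], [0.18, 2.7], [-1.29, 4.43], [0.17, 2.64], [-3, 3]. Speed limits (rad/s): [2.57, 2.57, 3.14, 3.14, 3.14, 3.14].

### API

Orientations are given as a unit quaternion [w, x, y, z].
In Python, from rig import bot gives the robot as it stands. The module is installed in compiled form; this text tells all that it offers.
- The arm moves only by the tool apply_moves, never from a script. Its arguments are lists of equal length, an entry for each row: "hand": the closure, from 0 (fully open) to 1 (shut); "dp": the shift along the tool's x, y, z in m, a list of three; "roll": the turn about the tool's z in rad. A call has 1 to 20 rows; each row is the pose to reach, as a shift and turn from the pose commanded when the call began, along the tool's axes at that moment; what a row does not reach only later rows make up. A row lasts 1/12 s, in which the tool goes at most 41.7 mm and 7.16 degrees, less where a joint would pass 70% of its speed; a pose out of reach is approached as far as the arm can. A call with a gripper value outside its range is refused whole. The fingers move at their own pace and stop on an object; the grip force is fixed at half the most. Time passes only in rows, so rows that repeat a pose let the fingers close. It gives the time, the measured TCP pose, the force and the opening at its end, in the units of the state.
- bot.sense(): the state, without advancing time (a new reading comes with each control period).
- bot.snapshot(name): name is "side" or "top"; returns a dict with "image" (384x512x3 uint8, red, green, blue), "depth" (384x512 float32, m along the optical axis (not along the pixel's ray), 0 where there is no reading), "camera_matrix" (3x3 intrinsics, pixels), "extrinsics" (4x4, takes a point from camera to world coordinates). Camera axes: x right, y up, looking along -z (the intrinsics and any distortion apply to the point x, -y, -z); pixel columns grow to the right and rows downward; lengths in m; the calibration is good to about 2 mm. A picture is of the moment at which its call begins.
- bot.finish_job(): hands the job in, once; it reports no verdict.
The state is a dict: "time_s": time; "q": joint angles; "qd": joint speeds; "joint_torque": joint torques, N m; "tcp_pos": TCP position; "orientation": TCP orientation; "wrist_force": force on the tool from outside, world axes, zero at the start; "moment": the same for the moment, N m; "gripper_width": finger opening in m.
Only numpy, scipy, OpenCV 4.12 (cv2) and the standard library are available. Lean on these libraries where they do the work, as an engineer would, in place of code of your own. Each camera call takes 0.05 s, during which the arm holds its last target. There are 200 camera calls.

## Working session

There is one attempt and no reset: what is moved stays moved. The work goes in short steps, Python scripts to look and compute and a tool call to move; the robot and the scene stay as the last step left them, time stands still between calls to the robot, and variables do not carry over. Pictures are saved under pics/ and viewed, about 8 in all and at most 12, crops included, and the job is handed in when it is done.

Besides the shell and the picture viewer there is one more tool, called as a command line: name --pt "numbers of a row" for each row, then --argument value for the rest. apply_moves: Moves the arm, as the interface text tells. Its arguments: {"type":"object","properties":{"hand":{"type":"array"},"dp":{"type":"array"},"roll":{"type":"array"}},"required":["hand","dp","roll"]}

```bash
mkdir -p pics; cat > h.py <<'E'
from rig import bot
import numpy as np, cv2
def snap(n,f=None):
    s=bot.snapshot(n)
    if f: cv2.imwrite(f'pics/{f}.png',s['image'][:,:,::-1])
    np.savez(f'/tmp/{n}.npz',**s); return s
def ray(s,u,v):
    K,E=s['camera_matrix'],s['extrinsics']
    d=np.array([(u-K[0,2])/K[0,0],-(v-K[1,2])/K[1,1],-1]); return E[:3,3],E[:3,:3]@d
def atz(s,u,v,z):
    o,d=ray(s,u,v); return o+d*(z-o[2])/d[2]
def proj(s,p):
    K,E=s['camera_matrix'],s['extrinsics']
    c=E[:3,:3].T@(np.asarray(p)-E[:3,3]); return K[0,2]-K[0,0]*c[0]/c[2], K[1,2]+K[1,1]*c[1]/c[2]
E
python3 - <<'E'
from h import *
a=snap('top'); b=snap('side')
cv2.imwrite('pics/a.png',cv2.resize(np.hstack([a['image'],b['image']])[:,:,::-1],(800,300)))
cv2.imwrite('pics/top1.png',cv2.resize(a['image'],(800,600))[:,:,::-1])
for s in(a,b): print(s['camera_matrix'],s['extrinsics'].round(4))
x=bot.sense();print(x)
E
```

```text
[[386.68716825   0.         256.33643184]
 [  0.         386.68716825 192.14308289]
 [  0.           0.           1.        ]] [[ 2.270e-02  9.909e-01 -1.324e-01  4.458e-01]
 [-9.997e-01  2.260e-02 -2.500e-03 -8.020e-02]
 [ 5.000e-04  1.324e-01  9.912e-01  9.270e-01]
 [ 0.000e+00  0.000e+00  0.000e+00  1.000e+00]]
[[363.39386285   0.         253.40841255]
 [  0.         363.39386285 189.74136756]
 [  0.           0.           1.        ]] [[-0.9542  0.1342 -0.2674  0.3559]
 [-0.2991 -0.4443  0.8445  0.6376]
 [-0.0054  0.8858  0.4641  0.4748]
 [ 0.      0.      0.      1.    ]]
{'time_s': 0.1, 'q': array([ 9.53890525e-01,  1.58993290e-01,  1.59813921e+00, -2.60078859e-06,
        1.38617682e+00, -2.10097651e-01]), 'qd': array([ 0.00173767, -0.00167756, -0.00141403,  0.00265202,  0.00130901,
        0.00012041]), 'joint_torque': array([-4.84952852e-05, -3.96985853e+01, -3.32339931e+01, -1.35259484e-04,
        4.10311972e-03, -2.94550910e-05]), 'tcp_pos': array([0.2271796 , 0.52756411, 0.19889483]), 'orientation': array([-3.43723583e-04,  2.02004085e-01,  9.79384303e-01, -7.86505669e-04]), 'wrist_force': array([ 0.80550123, -0.42913605,  0.24909055]), 'moment': array([-0.03739138, -0.05118708,  0.01129727]), 'gripper_width': 0.08525095419145094}
```

View pics/a.png

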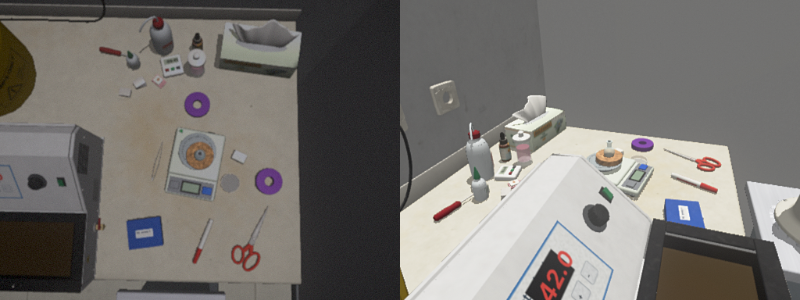

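View pics/top1.png

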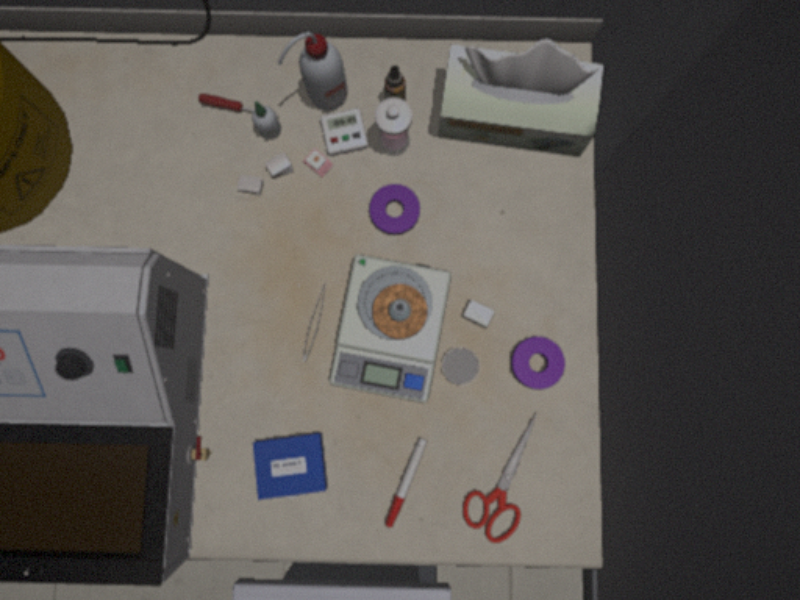

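Candidates: the cork-coloured ring on the pan at (400,310), and purple rings at (394,209) and (538,362). These pixels are on the 800-wide top view. The one meant is the cork-coloured one, so I'll check it in a close crop.

```bash
python3 - <<'E'
from h import *
a=dict(np.load('/tmp/top.npz'))
c=a['image'][155:265,200:320]
c=cv2.resize(c,None,fx=5.4,fy=5.4,interpolation=cv2.INTER_CUBIC)
c=cv2.convertScaleAbs(c,alpha=1.5)
cv2.imwrite('pics/crop1.png',c[:,:,::-1]); print(c.shape)
hsv=cv2.cvtColor(a['image'],cv2.COLOR_RGB2HSV)[150:265,200:320]
m=cv2.inRange(hsv,(3,90,60),(22,255,255)); ys,xs=np.nonzero(m); print(len(xs),xs.min()+200,xs.max()+200,ys.min()+150,ys.max()+150)
d=a['depth']
for v in range(170,226,4): print(v,[round(float(d[v,u])*1000) for u in range(225,292,5)])
E
```

```text
(594, 648, 3)
731 239 272 182 216
170 [942, 911, 909, 909, 909, 911, 910, 908, 910, 919, 946, 942, 946, 947]
174 [910, 908, 907, 891, 891, 891, 892, 893, 891, 909, 904, 908, 909, 942]
178 [908, 906, 892, 891, 891, 887, 891, 890, 889, 891, 904, 906, 907, 941]
182 [909, 907, 888, 890, 889, 889, 870, 890, 889, 890, 910, 902, 908, 940]
186 [903, 890, 887, 887, 869, 872, 870, 870, 872, 889, 888, 902, 904, 938]
190 [901, 886, 884, 887, 868, 868, 867, 870, 869, 870, 887, 902, 902, 936]
194 [900, 884, 885, 869, 870, 851, 822, 848, 868, 871, 885, 900, 908, 938]
198 [900, 884, 884, 864, 870, 844, 822, 843, 865, 864, 887, 904, 937, 932]
202 [900, 900, 884, 868, 866, 851, 841, 845, 868, 866, 897, 900, 934, 934]
206 [895, 899, 881, 865, 863, 865, 865, 865, 864, 867, 896, 897, 932, 932]
210 [899, 896, 894, 881, 865, 863, 863, 861, 865, 897, 898, 897, 932, 930]
214 [895, 895, 895, 894, 879, 861, 861, 862, 866, 894, 895, 897, 931, 929]
218 [893, 896, 890, 894, 895, 892, 895, 895, 895, 894, 897, 892, 926, 929]
222 [893, 891, 894, 893, 895, 891, 895, 894, 893, 895, 891, 898, 927, 927]
```

View pics/crop1.png

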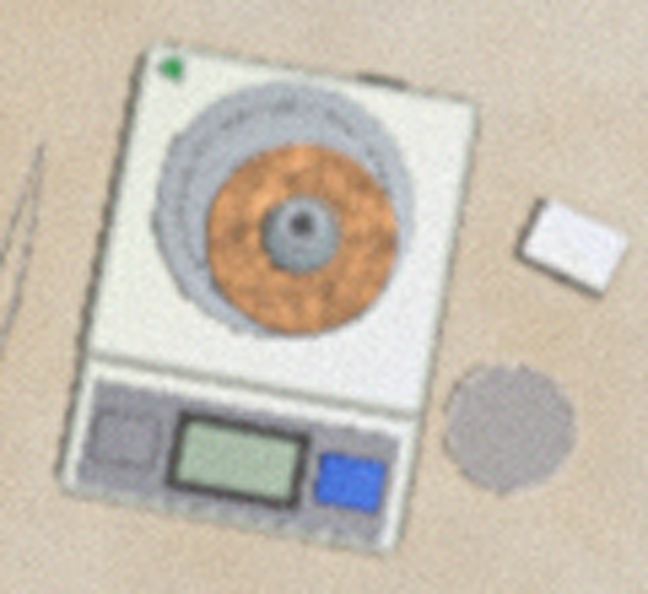

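```bash
cat >> h.py <<'E'
from scipy.optimize import least_squares
def ringfit(s,z=0.067,R=0.040,lo=(3,90,60),hi=(22,255,255),win=(150,265,200,320)):
    v0,v1,u0,u1=win
    m=cv2.inRange(cv2.cvtColor(s['image'],cv2.COLOR_RGB2HSV)[v0:v1,u0:u1],lo,hi)
    m=cv2.morphologyEx(m,cv2.MORPH_CLOSE,np.ones((3,3)))
    c=max(cv2.findContours(m,cv2.RETR_EXTERNAL,cv2.CHAIN_APPROX_NONE)[0],key=cv2.contourArea)[:,0]
    P=np.array([atz(s,u+u0,v+v0,z)[:2] for u,v in c])
    r=least_squares(lambda q:np.hypot(P[:,0]-q[0],P[:,1]-q[1])-q[2],[*P.mean(0),R],loss='soft_l1',f_scale=.001)
    return r.x
def C(x,y,f=5.4,u0=200,v0=155): return (x+.5)/f-.5+u0,(y+.5)/f-.5+v0
E
python3 - <<'E'
from h import *
a=dict(np.load('/tmp/top.npz'))
print('ring',ringfit(a))
pts=[(155,215),(165,155),(200,110),(245,86),(284,80),(330,88),(370,113),(400,155),(412,205),(172,270),(205,312),(245,333)]
P=np.array([atz(a,*C(*p),.05)[:2] for p in pts])
r=least_squares(lambda q:np.hypot(P[:,0]-q[0],P[:,1]-q[1])-q[2],[*P.mean(0),.055]);print('pan',r.x,r.fun.round(4))
for n,p,z in[('RL',(150,43),.034),('RR',(477,100),.034),('FL',(63,486),.026),('FR',(392,551),.026),('blue',(351,482),.0315),('grey',(128,438),.0315),('dish',(510,427),.012),('wax',(575,245),.018)]:
    print(n,atz(a,*C(*p),z).round(4))
for n,uv in(('purple1',(394*.64,209*.64)),('p2',(538*.64,362*.64))): print(n,atz(a,*uv,.017).round(3))
# calib check: depths
K,E=a['camera_matrix'],a['extrinsics']
for u,v in((255,210),(240,176),(300,250),(265,226)):
    o,d=ray(a,u,v);print(u,v,(o+d*a['depth'][v,u]).round(4))
E
```

```text
ring [ 0.54572836 -0.07622279  0.03735776]
pan [ 0.56061823 -0.06820753  0.05482622] [-0.0004  0.0003  0.0001  0.      0.0001  0.0003  0.0001 -0.0004 -0.0003
 -0.0009  0.0004  0.0007]
RL [ 0.6337 -0.0082  0.034 ]
RR [ 0.6117 -0.151   0.034 ]
FL [0.4416 0.0234 0.026 ]
FR [ 0.4173 -0.1177  0.026 ]
blue [ 0.4461 -0.0996  0.0315]
grey [ 0.4625 -0.0042  0.0315]
dish [ 0.4714 -0.1688  0.012 ]
wax [ 0.5512 -0.1959  0.018 ]
purple1 [ 0.71  -0.065  0.017]
p2 [ 0.479 -0.286  0.017]
255 210 [ 0.5204 -0.0759  0.0663]
240 176 [ 0.5992 -0.0396  0.0514]
300 250 [ 0.4335 -0.1846 -0.0006]
265 226 [ 0.487  -0.0997  0.0305]
```

apply_moves --hand '[1,1,1,1,1,1,1,1,1,1,1,1,1,1,1,1,1,1,1,1]' --pt "0 0 -0.04" --pt "0 0 -0.08" --pt "0 0 -0.12" --pt "0 0 -0.15" --pt "-0.487 -0.4835 -0.15" --pt "-0.487 -0.4835 -0.15" --pt "-0.487 -0.4835 -0.15" --pt "-0.487 -0.4835 -0.15" --pt "-0.487 -0.4835 -0.15" --pt "-0.487 -0.4835 -0.15" --pt "-0.487 -0.4835 -0.15" --pt "-0.487 -0.4835 -0.15" --pt "-0.487 -0.4835 -0.15" --pt "-0.487 -0.4835 -0.15" --pt "-0.487 -0.4835 -0.15" --pt "-0.487 -0.4835 -0.15" --pt "-0.487 -0.4835 -0.15" --pt "-0.487 -0.4835 -0.15" --pt "-0.487 -0.4835 -0.15" --pt "-0.487 -0.4835 -0.15" --roll '[0,0,0,0,-0.9,-0.9,-0.9,-0.9,-0.9,-0.9,-0.9,-0.9,-0.9,-0.9,-0.9,-0.9,-0.9,-0.9,-0.9,-0.9]'

```text
time_s: 1.77
tcp_pos: [0.4613, -0.0549, 0.3495]
orientation: [-0.0, -0.244, 0.97, 0.0]
wrist_force: [0.1, 0.6, 0.6]
gripper_width: -0.0
```

apply_moves --hand '[1,1,1,1,1,1,1,1,1,1,1,1]' --pt "0.0055 -0.0583 0" --pt "0.0055 -0.0583 0" --pt "0.0055 -0.0583 0.04" --pt "0.0055 -0.0583 0.08" --pt "0.0055 -0.0583 0.12" --pt "0.0055 -0.0583 0.16" --pt "0.0055 -0.0583 0.2" --pt "0.0055 -0.0583 0.23" --pt "0.0055 -0.0583 0.26" --pt "0.0055 -0.0583 0.28" --pt "0.0055 -0.0583 0.293" --pt "0.0055 -0.0583 0.293" --roll '[0,0,0,0,0,0,0,0,0,0,0,0]'

```text
time_s: 2.77
tcp_pos: [0.4808, -0.1052, 0.0531]
orientation: [-0.003, -0.244, 0.97, 0.002]
wrist_force: [-0.4, -0.9, 0.1]
gripper_width: 0.0001
```

```bash
python3 - <<'E'
from h import *
x=bot.sense();print(x['time_s'],x['tcp_pos'],x['wrist_force'],x['q'])
a=snap('top');b=snap('side')
A=cv2.resize(a['image'][155:265,200:320],None,fx=5.4,fy=5.4,interpolation=cv2.INTER_CUBIC)
cv2.imwrite('pics/c2.png',cv2.convertScaleAbs(A,alpha=1.5)[:,:,::-1])
u,v=map(int,proj(b,[.56,-.07,.06]));print(u,v)
B=cv2.resize(b['image'][v-50:v+50,u-65:u+65],(780,600),interpolation=cv2.INTER_CUBIC)
cv2.imwrite('pics/c2s.png',cv2.convertScaleAbs(B,alpha=1.3)[:,:,::-1])
print(ringfit(a))
E
```

```text
2.7667 [ 0.48084332 -0.10521202  0.05309814] [-0.42379405 -0.94242118  0.06372872] [-4.61450629e-01  1.23190996e-01  1.94776842e+00 -4.50091296e-05
  1.07831416e+00 -2.52533312e+00]
261 200
[0.44216862 0.02842031 0.02319716]
```

View pics/c2.png

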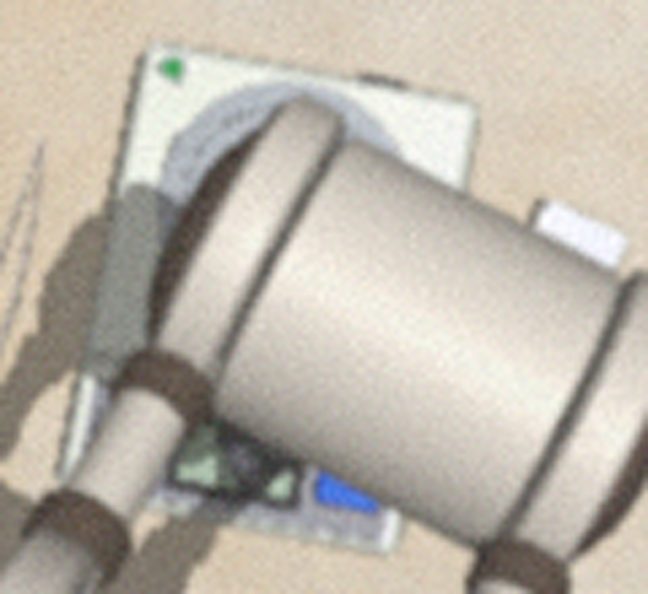

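View pics/c2s.png

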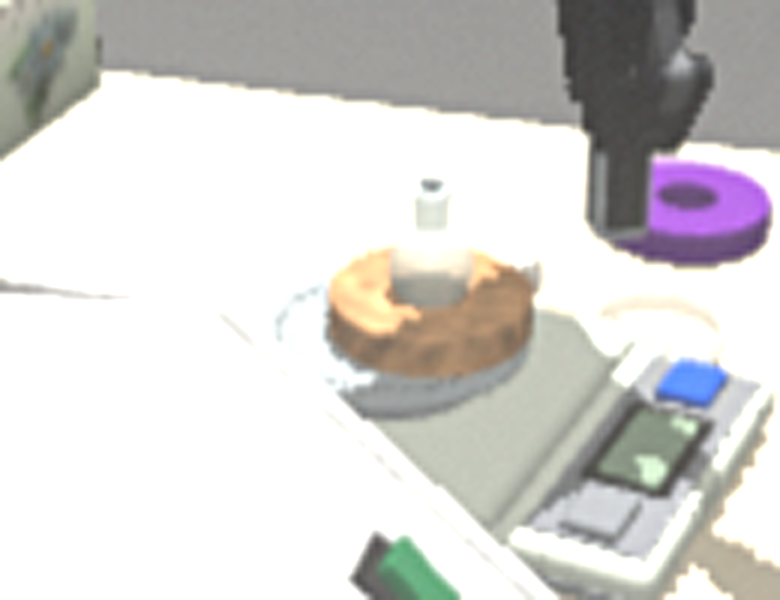

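apply_moves --hand '[1,1,1,1,1,1,1,1,1,1,1,1,1,1,1,1,1,1,1,1]' --pt "-0.006 -0.005 -0.001" --pt "-0.012 -0.005 -0.001" --pt "-0.016 -0.005 -0.001" --pt "-0.0175 -0.005 -0.001" --pt "-0.019 -0.005 -0.001" --pt "-0.0205 -0.005 -0.001" --pt "-0.022 -0.005 -0.001" --pt "-0.0235 -0.005 -0.001" --pt "-0.025 -0.005 -0.001" --pt "-0.0265 -0.005 -0.001" --pt "-0.028 -0.005 -0.001" --pt "-0.0295 -0.005 -0.001" --pt "-0.031 -0.005 -0.001" --pt "-0.0325 -0.005 -0.001" --pt "-0.034 -0.005 -0.001" --pt "-0.034 -0.005 -0.001" --pt "-0.034 -0.005 -0.001" --pt "-0.031 -0.005 -0.001" --pt "-0.02 -0.005 -0.001" --pt "0.0 -0.005 -0.001" --roll '[0,0,0,0,0,0,0,0,0,0,0,0,0,0,0,0,0,0,0,0]'

```text
time_s: 4.53
tcp_pos: [0.4864, -0.1112, 0.058]
orientation: [0.0, -0.245, 0.97, -0.0]
wrist_force: [0.1, -0.1, -0.2]
gripper_width: 0.0001
```

apply_moves --hand '[1,1,1,1,1,1,1,1,1,1]' --pt "0.02 0 -0.03" --pt "0.04 -0.02 -0.06" --pt "0.06 -0.04 -0.08" --pt "0.08 -0.06 -0.1" --pt "0.1 -0.08 -0.1" --pt "0.12 -0.1 -0.1" --pt "0.15 -0.1 -0.1" --pt "0.15 -0.1 -0.1" --pt "0.15 -0.1 -0.1" --pt "0.15 -0.1 -0.1" --roll '[0,0,0,0,0,0,0,0,0,0]'

```text
time_s: 5.37
tcp_pos: [0.4011, -0.27, 0.1577]
orientation: [0.0, -0.244, 0.97, 0.0]
wrist_force: [-0.1, 0.5, -0.0]
gripper_width: -0.0002
```

```bash
python3 - <<'E'
from h import *
x=bot.sense();print(x['time_s'],x['tcp_pos'],x['wrist_force'])
a=snap('top')
A=cv2.resize(a['image'][155:265,200:320],None,fx=5.4,fy=5.4,interpolation=cv2.INTER_CUBIC)
cv2.imwrite('pics/c3.png',cv2.convertScaleAbs(A,alpha=1.5)[:,:,::-1])
print(ringfit(a))
E
```

```text
5.3667 [ 0.4011247  -0.27000059  0.15771708] [-0.12723598  0.47885115 -0.01618099]
[ 0.5458316  -0.07629148  0.03735485]
```

View pics/c3.png

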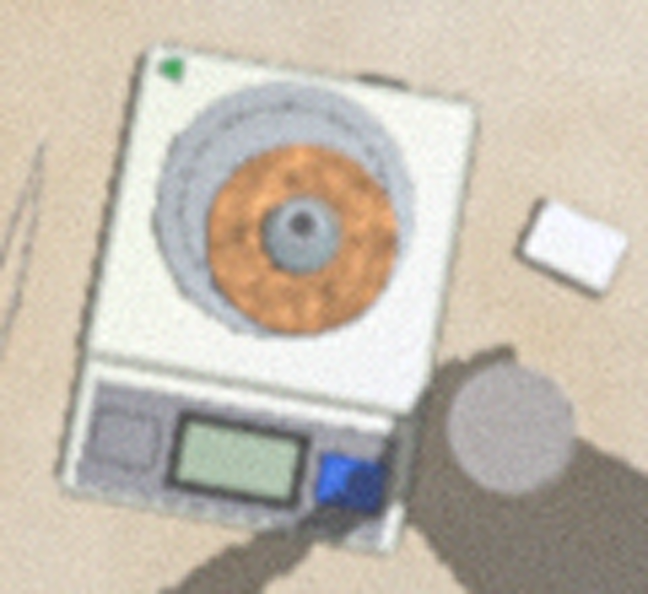

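```bash
python3 - <<'E'
from h import *
b=dict(np.load('/tmp/side.npz'))
for p in([.4808,-.1052,.0531],[.4808,-.1052,.067],[.5457,-.0762,.067],[.5457,-.0762,.112],[.446,-.0996,.0315]):
    u,v=proj(b,p);print(p,(u-196)*6,(v-150)*6)
for X,Y in((620,232),(620,200),(620,100),(432,190),(460,350)):
    u,v=int(196+X/6),int(150+Y/6);o,d=ray(b,u,v);print(X,Y,b['depth'][v,u],o+d*b['depth'][v,u])
E
```

```text
[0.4808, -0.1052, 0.0531] 612.6090946121989 306.49137946255786
[0.4808, -0.1052, 0.067] 614.4504422205383 275.4218972381965
[0.5457, -0.0762, 0.067] 434.0787436442813 286.5298232565516
[0.5457, -0.0762, 0.112] 435.7067056535424 182.00875890644687
[0.446, -0.0996, 0.0315] 694.829009243426 374.0683347270161
620 232 0.83408725 [ 0.47961493 -0.099841    0.09065093]
620 200 0.8174154 [ 0.47865193 -0.09009791  0.10829104]
620 100 0.79891676 [ 0.48089103 -0.09023468  0.14968981]
432 190 0.8166044 [ 0.54560442 -0.07053384  0.11301461]
460 350 0.8123387 [ 0.52797944 -0.04269397  0.06139378]
```

```bash
python3 - <<'E'
from h import *
b=snap('side');x=bot.sense();t=x['tcp_pos'];print(t,x['gripper_width'])
u,v=proj(b,t);print(u,v); u0,v0=int(u)-60,int(v)-60
print(u0,v0)
B=cv2.resize(b['image'][v0:v0+90,u0:u0+120],None,fx=6,fy=6,interpolation=cv2.INTER_CUBIC)
cv2.circle(B,(int((u-u0)*6),int((v-v0)*6)),4,(255,0,0),-1)
cv2.imwrite('pics/c4.png',B[:,:,::-1])
for vv in range(v0+20,v0+80,3): 
    r=[]
    for uu in range(int(u)-9,int(u)+10,6):
        o,d=ray(b,uu,vv);r.append(str((o+d*b['depth'][vv,uu]).round(3)))
    print(vv,*r)
E
```

```text
[ 0.40176625 -0.26960758  0.1578192 ] 0.000421775026340903
343.4642148814861 139.29684628808343
283 79
99 [ 0.462 -0.58   0.184] [ 0.421 -0.269  0.259] [ 0.405 -0.245  0.266] [ 0.391 -0.225  0.271]
102 [ 0.461 -0.58   0.174] [ 0.421 -0.287  0.247] [ 0.405 -0.25   0.258] [ 0.39  -0.221  0.266]
105 [ 0.46  -0.58   0.164] [ 0.42  -0.282  0.241] [ 0.404 -0.25   0.25 ] [ 0.389 -0.223  0.258]
108 [ 0.46  -0.58   0.154] [ 0.44  -0.585  0.154] [ 0.403 -0.253  0.243] [ 0.389 -0.241  0.247]
111 [ 0.459 -0.581  0.144] [ 0.439 -0.58   0.146] [ 0.403 -0.254  0.235] [ 0.388 -0.239  0.24 ]
114 [ 0.457 -0.576  0.135] [ 0.438 -0.579  0.136] [ 0.402 -0.256  0.227] [ 0.4   -0.584  0.138]
117 [ 0.456 -0.576  0.125] [ 0.437 -0.583  0.125] [ 0.401 -0.253  0.221] [ 0.398 -0.582  0.128]
120 [ 0.456 -0.579  0.114] [ 0.436 -0.574  0.117] [ 0.4   -0.254  0.213] [ 0.397 -0.583  0.118]
123 [ 0.455 -0.58   0.104] [ 0.435 -0.579  0.105] [ 0.399 -0.255  0.205] [ 0.396 -0.579  0.109]
126 [ 0.454 -0.582  0.093] [ 0.434 -0.581  0.095] [ 0.399 -0.264  0.195] [ 0.395 -0.575  0.1  ]
129 [ 0.453 -0.579  0.083] [ 0.433 -0.
[... 221 characters left out ...]
.064] [ 0.391 -0.581  0.067]
138 [ 0.45  -0.581  0.051] [ 0.429 -0.579  0.053] [ 0.409 -0.576  0.056] [ 0.39  -0.58   0.057]
141 [ 0.448 -0.579  0.04 ] [ 0.428 -0.577  0.043] [ 0.408 -0.582  0.043] [ 0.389 -0.58   0.046]
144 [ 0.447 -0.58   0.029] [ 0.427 -0.584  0.03 ] [ 0.407 -0.577  0.035] [ 0.387 -0.58   0.036]
147 [ 0.446 -0.581  0.018] [ 0.426 -0.582  0.02 ] [ 0.406 -0.581  0.022] [ 0.386 -0.58   0.025]
150 [ 0.445 -0.582  0.006] [ 0.425 -0.58   0.009] [ 0.405 -0.579  0.012] [ 0.385 -0.58   0.014]
153 [ 0.444 -0.581 -0.004] [ 0.424 -0.582 -0.002] [ 0.404 -0.582 -0.   ] [ 0.384 -0.577  0.004]
156 [ 0.443 -0.58  -0.015] [ 0.423 -0.579 -0.012] [ 0.402 -0.582 -0.011] [ 0.382 -0.584 -0.009]
```

View pics/c4.png

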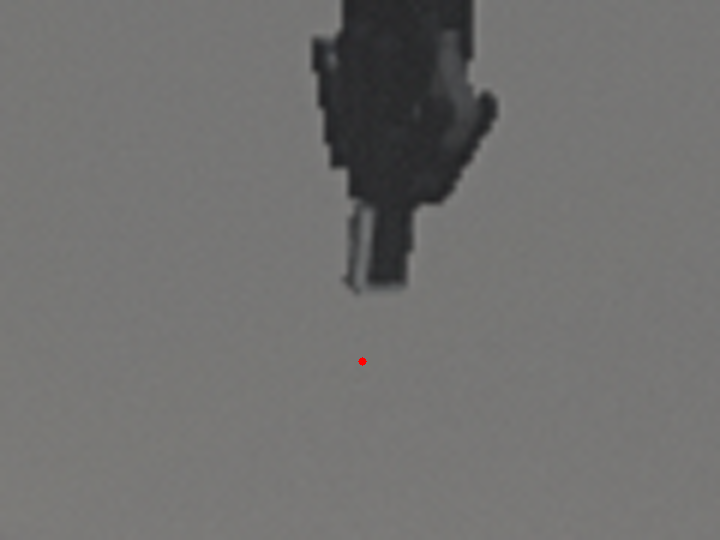

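The side view shows the real fingertip about 32 mm above the reported TCP, at z ≈ 0.190 against 0.158, while x and y agree. So the first push passed over the ring. I'll command z about 32 mm lower and check from the side before touching.

apply_moves --hand '[1,1,1,1,1,1,1,1,1,1,1,1,1,1]' --pt "-0.03 0.03 0" --pt "-0.06 0.06 0" --pt "-0.09 0.09 0" --pt "-0.12 0.103 0" --pt "-0.148 0.103 0" --pt "-0.148 0.103 0.03" --pt "-0.148 0.103 0.06" --pt "-0.148 0.103 0.08" --pt "-0.148 0.103 0.1" --pt "-0.148 0.103 0.115" --pt "-0.148 0.103 0.125" --pt "-0.148 0.103 0.13" --pt "-0.148 0.103 0.13" --pt "-0.148 0.103 0.13" --roll '[0,0,0,0,0,0,0,0,0,0,0,0,0,0]'

```text
time_s: 6.63
tcp_pos: [0.4838, -0.1094, 0.0285]
orientation: [0.0, -0.244, 0.97, -0.0]
wrist_force: [0.2, -0.2, -0.1]
gripper_width: -0.0001
```

```bash
python3 - <<'E'
from h import *
x=bot.sense();t=x['tcp_pos'];print(x['time_s'],t,x['wrist_force'])
b=snap('side')
B=cv2.resize(b['image'][150:250,196:326],(780,600),interpolation=cv2.INTER_CUBIC)
u,v=proj(b,t+[0,0,.032]);cv2.circle(B,(int((u-196)*6),int((v-150)*6)),3,(255,0,0),-1)
cv2.imwrite('pics/c5.png',B[:,:,::-1])
for vv in range(170,205,2):
    r=[]
    for uu in range(int(u)-5,int(u)+6,5):
        o,d=ray(b,uu,vv);r.append(str((o+d*b['depth'][vv,uu]).round(3)))
    print(vv,*r)
E
```

```text
6.6333 [ 0.4837506  -0.10941985  0.02847342] [ 0.19021667 -0.17286954 -0.1494084 ]
170 [ 0.499 -0.104  0.132] [ 0.484 -0.087  0.141] [ 0.473 -0.083  0.144]
172 [ 0.499 -0.104  0.127] [ 0.485 -0.093  0.133] [ 0.468 -0.055  0.152]
174 [ 0.501 -0.118  0.115] [ 0.484 -0.089  0.13 ] [ 0.467 -0.054  0.149]
176 [ 0.5   -0.116  0.111] [ 0.484 -0.089  0.125] [ 0.467 -0.051  0.145]
178 [ 0.5   -0.113  0.107] [ 0.484 -0.09   0.12 ] [ 0.467 -0.055  0.138]
180 [ 0.498 -0.109  0.104] [ 0.482 -0.08   0.12 ] [ 0.468 -0.061  0.131]
182 [ 0.535 -0.303  0.001] [ 0.482 -0.081  0.115] [ 0.471 -0.081  0.116]
184 [ 0.532 -0.29   0.002] [ 0.481 -0.077  0.112] [ 0.471 -0.082  0.111]
186 [ 0.53  -0.277  0.002] [ 0.483 -0.092  0.099] [ 0.473 -0.1    0.097]
188 [ 0.528 -0.268  0.   ] [ 0.483 -0.095  0.092] [ 0.473 -0.1    0.092]
190 [ 0.525 -0.255  0.001] [ 0.483 -0.094  0.088] [ 0.473 -0.101  0.086]
192 [ 0.522 -0.243  0.001] [ 0.482 -0.093  0.083] [ 0.472 -0.098  0.083]
194 [ 0.52  -0.231  0.001] [ 0.482 -0.094  0.077] [ 0.472 -0.1    0.076]
196 [ 0.518 -0.22   0.001] [ 0.482 -0.095  0.072] [ 0.472 -0.101  0.07 ]
198 [ 0.515 -0.209  0.001] [ 0.483 -0.102  0.062] [ 0.486 -0.193  0.014]
200 [ 0.513 -0.197  0.002] [ 0.497 -0.183  0.012] [ 0.485 -0.193  0.008]
202 [ 0.5   -0.131  0.034] [ 0.496 -0.182  0.006] [ 0.485 -0.19   0.004]
204 [ 0.498 -0.12   0.034] [ 0.486 -0.122  0.035] [ 0.483 -0.182  0.002]
```

View pics/c5.png

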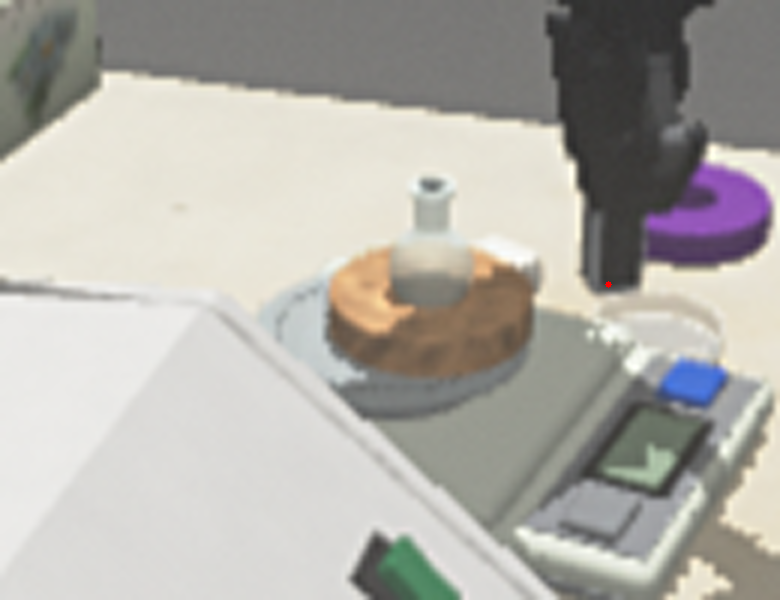

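apply_moves --hand '[1,1,1,1,1,1,1,1,1,1,1,1,1,1,1,1,1,1,1,1]' --pt "0 0 0.0075" --pt "-0.006 0 0.0075" --pt "-0.012 0 0.0075" --pt "-0.0155 0 0.0075" --pt "-0.017 0 0.0075" --pt "-0.0185 0 0.0075" --pt "-0.02 0 0.0075" --pt "-0.0215 0 0.0075" --pt "-0.023 0 0.0075" --pt "-0.0245 0 0.0075" --pt "-0.026 0 0.0075" --pt "-0.0275 0 0.0075" --pt "-0.029 0 0.0075" --pt "-0.03 0 0.0075" --pt "-0.031 0 0.0075" --pt "-0.032 0 0.0075" --pt "-0.033 0 0.0075" --pt "-0.0335 0 0.0075" --pt "-0.0335 0 0.0075" --pt "-0.0335 0 0.0075" --roll '[0,0,0,0,0,0,0,0,0,0,0,0,0,0,0,0,0,0,0,0]'

```text
time_s: 8.35
tcp_pos: [0.5128, -0.0935, 0.0204]
orientation: [0.0, -0.244, 0.97, 0.0]
wrist_force: [-0.4, -0.4, 0.3]
gripper_width: -0.0001
```

```bash
python3 - <<'E'
from h import *
x=bot.sense();t=x['tcp_pos'];print(x['time_s'],t,x['wrist_force'])
b=snap('side')
B=cv2.resize(b['image'][150:250,196:326],(780,600),interpolation=cv2.INTER_CUBIC)
cv2.imwrite('pics/c6.png',B[:,:,::-1])
E
```

```text
8.35 [ 0.51278477 -0.09347543  0.02036459] [-0.4304744  -0.40685248  0.27964932]
```

View pics/c6.png

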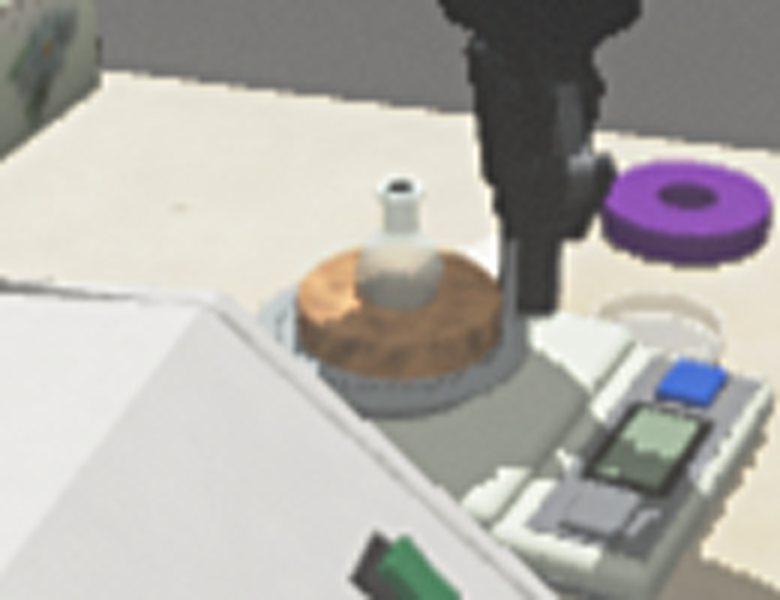

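The ring moved and the flask stands upright. I'll back off to measure from the top.

apply_moves --hand '[1,1,1,1,1,1,1,1,1,1,1,1,1]' --pt "0.002 0 0" --pt "0.008 0 0" --pt "0.025 0 0" --pt "0.05 0 -0.03" --pt "0.08 -0.02 -0.06" --pt "0.1 -0.04 -0.09" --pt "0.12 -0.06 -0.12" --pt "0.14 -0.08 -0.13" --pt "0.16 -0.1 -0.13" --pt "0.18 -0.1 -0.13" --pt "0.18 -0.1 -0.13" --pt "0.18 -0.1 -0.13" --pt "0.18 -0.1 -0.13" --roll '[0,0,0,0,0,0,0,0,0,0,0,0,0]'

```text
time_s: 9.48
tcp_pos: [0.4014, -0.2662, 0.15]
orientation: [0.0, -0.244, 0.97, 0.0]
wrist_force: [0.5, -0.3, 0.9]
gripper_width: -0.0001
```

```bash
python3 - <<'E'
from h import *
x=bot.sense();print(x['time_s'],x['tcp_pos'],x['wrist_force'])
f=[]
for i in range(3):
    a=snap('top'); f.append(ringfit(a))
print(np.array(f))
A=cv2.resize(a['image'][155:265,200:320],None,fx=5.4,fy=5.4,interpolation=cv2.INTER_CUBIC)
cv2.imwrite('pics/c7.png',cv2.convertScaleAbs(A,alpha=1.5)[:,:,::-1])
E
```

```text
9.4833 [ 0.4014446  -0.26621498  0.15003768] [ 0.48468897 -0.30268431  0.88450541]
[[ 0.55661657 -0.07136617  0.03764877]
 [ 0.55654334 -0.07138545  0.03764598]
 [ 0.55645121 -0.07132484  0.03767168]]
```

View pics/c7.png

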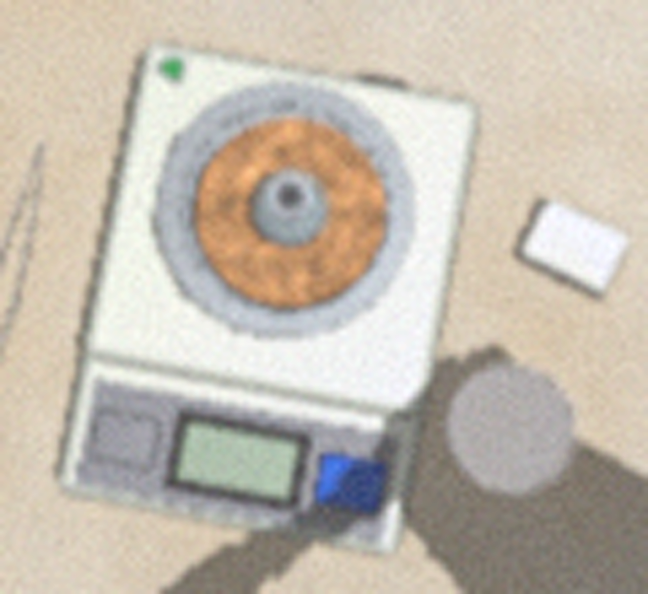

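```bash
cat >> h.py <<'E'
def panfit(s,c=(.5606,-.0682),r0=.048,r1=.064,z=.05):
    g=cv2.GaussianBlur(cv2.cvtColor(s['image'],cv2.COLOR_RGB2GRAY).astype(np.float32),(0,0),.7)
    P=[];rs=np.arange(r0,r1,.0004)
    for t in np.arange(0,2*np.pi,np.pi/36):
        uv=np.array([proj(s,[c[0]+r*np.cos(t),c[1]+r*np.sin(t),z]) for r in rs],np.float32)
        L=cv2.remap(g,uv[:,:1],uv[:,1:],cv2.INTER_LINEAR)[:,0]
        k=np.gradient(L); i=np.argmax(k)
        if k[i]>.8*0+1: P.append([c[0]+rs[i]*np.cos(t),c[1]+rs[i]*np.sin(t)])
    P=np.array(P)
    q=least_squares(lambda q:np.hypot(P[:,0]-q[0],P[:,1]-q[1])-q[2],[*c,.055],loss='soft_l1',f_scale=.001)
    return q.x,len(P),np.abs(q.fun).mean()
E
python3 - <<'E'
from h import *
a=dict(np.load('/tmp/top.npz'));print(panfit(a));p=panfit(a)[0];print(panfit(a,p[:2])); print(ringfit(a)[:2]-p[:2])
E
```

```text
(array([ 0.55945744, -0.06836119,  0.05558604]), 72, np.float64(0.0007000248031883376))
(array([ 0.55955286, -0.06818808,  0.05559034]), 72, np.float64(0.0006046731262121468))
[-0.00300622 -0.00296365]
```

apply_moves --hand '[1,1,1,1,1,1,1,1,1,1,1,1,1,1]' --pt "-0.03 0.02 0" --pt "-0.06 0.04 0" --pt "-0.09 0.06 0" --pt "-0.12 0.085 0" --pt "-0.15 0.085 0" --pt "-0.16 0.085 0.02" --pt "-0.16 0.085 0.05" --pt "-0.16 0.085 0.08" --pt "-0.16 0.085 0.1" --pt "-0.16 0.085 0.115" --pt "-0.16 0.085 0.125" --pt "-0.16 0.085 0.129" --pt "-0.16 0.085 0.129" --pt "-0.16 0.085 0.129" --roll '[0,-0.1,-0.2,-0.2,-0.2,-0.2,-0.2,-0.2,-0.2,-0.2,-0.2,-0.2,-0.2,-0.2]'

```text
time_s: 10.8
tcp_pos: [0.5029, -0.1164, 0.0222]
orientation: [0.0, -0.34, 0.94, -0.0]
wrist_force: [-0.5, -0.0, -0.6]
gripper_width: -0.0
```

```bash
python3 - <<'E'
from h import *
x=bot.sense();t=x['tcp_pos'];print(x['time_s'],t,x['wrist_force'],x['q'],x['orientation'])
w,qx,qy,_=x['orientation']; X=np.array([2*qx*qx-1,2*qx*qy]);X/=np.hypot(*X);Y=np.array([X[1],-X[0]])
d=np.array([.5597,-.0682])-t[:2];print('pan in tool axes',d@X,d@Y)
d=np.array([.5565,-.0714])-t[:2];print('ring in tool axes',d@X,d@Y)
E
```

```text
10.8 [ 0.50289531 -0.11635609  0.02215459] [-0.5086583  -0.03168089 -0.60052345] [-4.61802809e-01  2.25483378e-01  1.90228717e+00  1.24818314e-05
  1.01247728e+00 -2.72614615e+00] [ 4.68150138e-04 -3.39861964e-01  9.40475089e-01 -4.82702197e-04]
pan in tool axes -0.07446654575803133 0.0007182827575726555
ring in tool axes -0.06996014172730702 0.0003031650491191057
```

apply_moves --hand '[1,1,1,1,1,1,1,1,1,1,1,1,1,1,1,1,1,1]' --pt "-0.006 0 0.001" --pt "-0.012 0 0.001" --pt "-0.017 0 0.001" --pt "-0.0185 0 0.001" --pt "-0.0195 0 0.001" --pt "-0.0205 0 0.001" --pt "-0.0215 0 0.001" --pt "-0.0225 0 0.001" --pt "-0.0235 0 0.001" --pt "-0.0245 0 0.001" --pt "-0.0255 0 0.001" --pt "-0.0255 0 0.001" --pt "-0.0255 0 0.001" --pt "-0.024 0 0.001" --pt "-0.018 0 0.001" --pt "0.0 0 0.001" --pt "0.02 0 -0.02" --pt "0.03 0 -0.05" --roll '[0,0,0,0,0,0,0,0,0,0,0,0,0,0,0,0,0,0]'

```text
time_s: 12.3
tcp_pos: [0.4747, -0.1348, 0.0687]
orientation: [-0.003, -0.339, 0.941, 0.003]
wrist_force: [-0.3, -0.3, -0.1]
gripper_width: -0.0003
```

apply_moves --hand '[1,1,1,1,1,1,1,1,1]' --pt "0.03 -0.01 -0.03" --pt "0.06 -0.03 -0.06" --pt "0.09 -0.05 -0.08" --pt "0.12 -0.07 -0.08" --pt "0.14 -0.07 -0.08" --pt "0.14 -0.07 -0.08" --pt "0.14 -0.07 -0.08" --pt "0.14 -0.07 -0.08" --pt "0.14 -0.07 -0.08" --roll '[0,0.1,0.2,0.2,0.2,0.2,0.2,0.2,0.2]'

```text
time_s: 13.05
tcp_pos: [0.4164, -0.2776, 0.1509]
orientation: [-0.0, -0.245, 0.97, 0.0]
wrist_force: [0.1, 0.1, -0.8]
gripper_width: 0.0
```

```bash
python3 - <<'E'
from h import *
x=bot.sense();print(x['time_s'],x['tcp_pos'],x['wrist_force'],x['orientation'])
for i in range(3):
    a=snap('top'); r=ringfit(a);p=panfit(a,(.5597,-.0682));print(r,p,r[:2]-p[0][:2])
b=snap('side')
A=cv2.resize(a['image'][155:265,200:320],None,fx=4,fy=4,interpolation=cv2.INTER_CUBIC)
B=cv2.resize(b['image'][160:250,205:285],None,fx=4,fy=4,interpolation=cv2.INTER_CUBIC)
B=cv2.resize(B,None,fx=1,fy=1);B=np.vstack([B,np.zeros((440-360,320,3),np.uint8)])
cv2.imwrite('pics/c8.png',cv2.convertScaleAbs(np.hstack([A,B]),alpha=1.3)[:,:,::-1])
E
```

```text
13.05 [ 0.41635574 -0.27758214  0.15093846] [ 0.08759694  0.14133077 -0.76482913] [-5.21455931e-05 -2.44752168e-01  9.69585571e-01  4.40480214e-04]
[ 0.55915133 -0.06883898  0.03736661] (array([ 0.55964644, -0.06812286,  0.05560749]), 72, np.float64(0.0006574529631983513)) [-0.00049512 -0.00071612]
[ 0.55932624 -0.0687932   0.03737552] (array([ 0.55959395, -0.06811957,  0.05554854]), 72, np.float64(0.0005521325548348394)) [-0.00026772 -0.00067363]
[ 0.55919092 -0.06885917  0.03731648] (array([ 0.55953931, -0.06818619,  0.05555537]), 72, np.float64(0.000536266935580507)) [-0.00034839 -0.00067297]
```

View pics/c8.png

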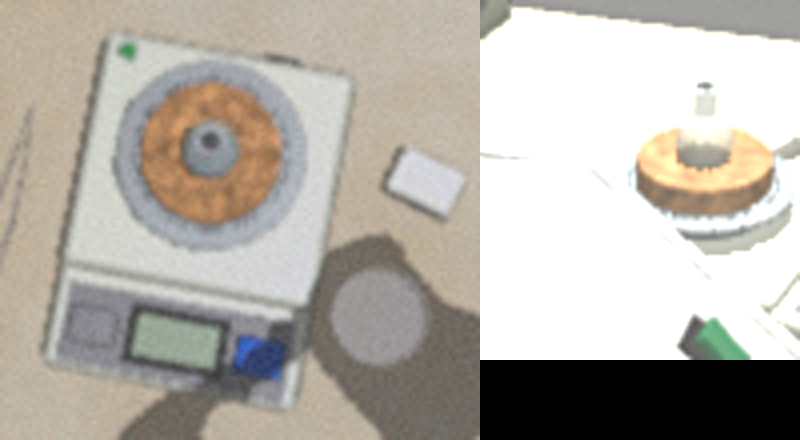

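The ring is centred to within 1 mm by the fits and the flask is upright. Next is the tare key.

apply_moves --hand '[1,1,1,1,1,1,1,1,1,1,1,1,1]' --pt "-0.03 0.03 0" --pt "-0.06 0.06 0" --pt "-0.09 0.09 0" --pt "-0.11 0.12 0" --pt "-0.11 0.143 0" --pt "-0.11 0.143 0.02" --pt "-0.11 0.143 0.05" --pt "-0.11 0.143 0.075" --pt "-0.11 0.143 0.1" --pt "-0.11 0.143 0.116" --pt "-0.11 0.143 0.126" --pt "-0.11 0.143 0.13" --pt "-0.11 0.143 0.13" --roll '[0,0,0,0,0,0,0,0,0,0,0,0,0]'

```text
time_s: 14.33
tcp_pos: [0.4451, -0.1003, 0.0209]
orientation: [-0.0, -0.244, 0.97, 0.0]
wrist_force: [-0.3, -0.3, 0.4]
gripper_width: -0.0003
```

```bash
python3 - <<'E'
from h import *
x=bot.sense();t=x['tcp_pos'];print(x['time_s'],t,x['wrist_force'])
b=snap('side')
B=cv2.resize(b['image'][160:250,216:336],None,fx=6,fy=6,interpolation=cv2.INTER_CUBIC)
cv2.imwrite('pics/c9.png',B[:,:,::-1])
E
```

```text
14.3333 [ 0.44505169 -0.10029807  0.02094429] [-0.27753448 -0.30626114  0.42767387]
```

View pics/c9.png

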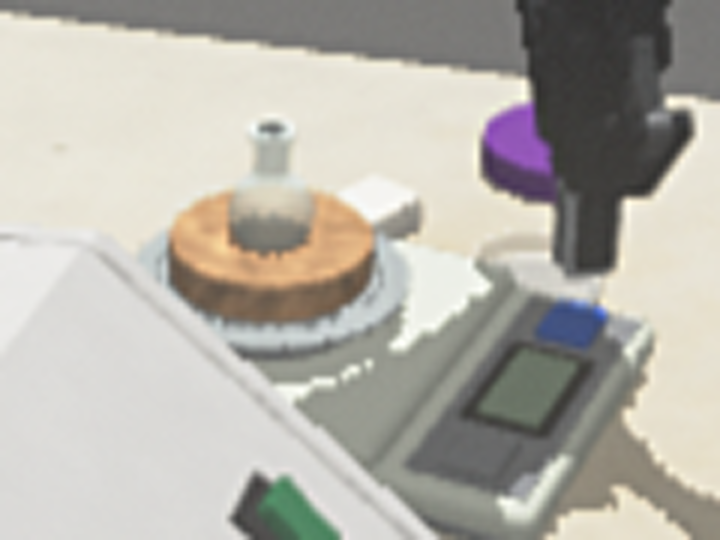

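apply_moves --hand '[1,1,1,1,1,1,1,1,1]' --pt "0 0 0.008" --pt "0 0 0.014" --pt "0 0 0.018" --pt "0 0 0.02" --pt "0 0 0.021" --pt "0 0 0.022" --pt "0 0 0.023" --pt "0 0 0.023" --pt "0 0 0.023" --roll '[0,0,0,0,0,0,0,0,0]'

```text
time_s: 15.13
tcp_pos: [0.4453, -0.1006, -0.0015]
orientation: [-0.0, -0.244, 0.97, 0.0]
wrist_force: [-0.8, 0.3, 1.8]
gripper_width: 0.0002
```

apply_moves --hand '[1,1,1,1]' --pt "0 0 0.001" --pt "0 0 0.002" --pt "0 0 0.002" --pt "0 0 0.002" --roll '[0,0,0,0]'

```text
time_s: 15.47
tcp_pos: [0.4454, -0.1007, -0.0035]
orientation: [0.0, -0.244, 0.97, -0.0]
wrist_force: [-0.9, 1.0, 3.8]
gripper_width: 0.0004
```

apply_moves --hand '[1,1,1,1]' --pt "0 0 0.0005" --pt "0 0 0.001" --pt "0 0 0.001" --pt "0 0 0.001" --roll '[0,0,0,0]'

```text
time_s: 15.8
tcp_pos: [0.4455, -0.1008, -0.0041]
orientation: [-0.0, -0.244, 0.97, -0.0]
wrist_force: [-3.6, 1.7, 8.1]
gripper_width: 0.0001
```

The force jumped from 3.8 to 8.1 N, so the key is at its stop. Releasing straight up and moving clear.

apply_moves --hand '[1,1,1,1,1,1,1,1,1,1,1,1,1,1,1,1,1,1]' --pt "0 0 -0.002" --pt "0 0 -0.006" --pt "0 0 -0.012" --pt "0 0 -0.03" --pt "0 0 -0.06" --pt "0 0 -0.09" --pt "0 0 -0.12" --pt "0 0 -0.15" --pt "0.03 -0.03 -0.16" --pt "0.06 -0.06 -0.16" --pt "0.09 -0.09 -0.16" --pt "0.11 -0.12 -0.16" --pt "0.11 -0.14 -0.16" --pt "0.11 -0.14 -0.16" --pt "0.11 -0.14 -0.16" --pt "0.11 -0.14 -0.16" --pt "0.11 -0.14 -0.16" --pt "0.11 -0.14 -0.16" --roll '[0,0,0,0,0,0,0,0,0,0,0,0,0,0,0,0,0,0]'

```text
time_s: 17.3
tcp_pos: [0.4147, -0.2749, 0.1553]
orientation: [-0.0, -0.245, 0.97, 0.0]
wrist_force: [-0.4, -0.3, 0.4]
gripper_width: -0.0001
```

```bash
python3 - <<'E'
from h import *
x=bot.sense();print(x['time_s'],x['tcp_pos'],x['wrist_force'])
a=snap('top'); r=ringfit(a);p=panfit(a,(.5597,-.0682));print(r,r[:2]-p[0][:2])
b=snap('side')
A=cv2.resize(a['image'][155:265,200:320],None,fx=4,fy=4,interpolation=cv2.INTER_CUBIC)
B=cv2.resize(b['image'][155:265,216:296],None,fx=4,fy=4,interpolation=cv2.INTER_CUBIC)
cv2.imwrite('pics/c10.png',np.hstack([A,B])[:,:,::-1])
E
```

```text
17.3 [ 0.41474363 -0.27487396  0.15530801] [-0.39431232 -0.27483038  0.38772715]
[ 0.55923981 -0.0689683   0.03741465] [-0.00032864 -0.00075618]
```

```bash
python3 - <<'E'
from h import *
b=dict(np.load('/tmp/side.npz'))
u,v=proj(b,[.5593,-.069,.112]);P=[]
for vv in range(int(v)-4,int(v)+5):
    for uu in range(int(u)-6,int(u)+7):
        o,d=ray(b,uu,vv);q=o+d*b['depth'][vv,uu]
        if .09<q[2]<.13 and abs(q[0]-.56)<.03: P.append(q)
P=np.array(P);print(P.mean(0),P[:,2].max())
bot.finish_job()
E
```

```text
[ 0.56102094 -0.06479934  0.11124105] 0.11387491108946118
the job is handed in; nothing more can be done
```

I centred the cork ring on the pan with two slow fingertip pushes on its outer wall, then pressed and released the blue tare key. The job is handed in; it ended at about 17 s of the 58 s allowed.

- **Missed first push:** the real fingertip sits about 32–37 mm higher than the reported tool position, so my first push passed over the ring without moving it. I lowered the commanded height and checked from the side before touching anything.
- **Centring:** the last top view puts the ring about 0.8 mm from the pan's centre.
- **Flask:** depth readings in the last side view put the flask's top at about 0.112–0.114 m above the bench, over the ring. That agrees with it standing upright.
- **Tare:** the vertical force rose to 3.8 N and then jumped to 8.1 N, which shows the key reached its stop. I then released it straight up and moved the arm clear.
- **Bystanders and power key:** the dish and wax block showed no visible movement in the top views before the tare press, and the force readings showed nothing unexpected. I did not go near the power key or the forceps.
- **Not checked:** I had reached the 12-picture limit, so I could not view the final picture. The ring and flask were checked only by measurement after the tare press, and the key's return and the bystanders were not rechecked.

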